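# Find the rocking corner and shim it

### The job

Level the gel-casting stand: press down on the plate's corners, at the blue dots, one at a time, until you find the one that gives (it stays down when you let go), then press the yellow shim tab beside that corner down flat so that the corner is lifted level again. Leave the other three shim tabs up, let the plate end level, and do not shift the things standing around; nothing is to be picked up.

Things in the scene. Friction and masses are not known exactly. Their poses are not given: they have to be found in the camera images.
- casting_base: Low levelling stand for casting gels, fixed to the worktop: grey base slab 150 mm (its x) by 270 mm (its y), top 10 mm above the worktop; origin at the centre of the underside, z up. It carries a plate and four shim rockers.
- plate_mid (a point): Centre of the top of the stand's square aluminium plate, 140 x 140 x 10 mm, top 36 mm above the worktop, level at the start. It sits on a stiff ball joint at its centre: it can only tilt, and stays where it is left. One of the four feet hidden under its corners, a different one each run, is short; nothing shows which. The other three corners stay firm (under 1 mm) under 20 N.
- corner_1 (a point): Blue dot (16 mm, flush) on the plate's top, far left (+x, +y) corner in the base's frame, 15 mm in from both edges; moves with the plate. 36 mm above the worktop while level. If its foot is the short one, about 6 N here sinks it about 4.6 mm; the opposite corner rises as much, and both stay so when let go (pressing the raised one rocks the plate back).
- corner_2 (a point): Blue dot (16 mm, flush) on the plate's top, far right (+x, -y) corner in the base's frame, 15 mm in from both edges; moves with the plate. 36 mm above the worktop while level. If its foot is the short one, about 6 N here sinks it about 4.6 mm; the opposite corner rises as much, and both stay so when let go (pressing the raised one rocks the plate back).
- corner_3 (a point): Blue dot (16 mm, flush) on the plate's top, near right (-x, -y) corner in the base's frame, 15 mm in from both edges; moves with the plate. 36 mm above the worktop while level. If its foot is the short one, about 6 N here sinks it about 4.6 mm; the opposite corner rises as much, and both stay so when let go (pressing the raised one rocks the plate back).
- corner_4 (a point): Blue dot (16 mm, flush) on the plate's top, near left (-x, +y) corner in the base's frame, 15 mm in from both edges; moves with the plate. 36 mm above the worktop while level. If its foot is the short one, about 6 N here sinks it about 4.6 mm; the opposite corner rises as much, and both stay so when let go (pressing the raised one rocks the plate back).
- tab_1 (a point): Centre of the top of the yellow shim tab beside corner_1: 28 mm (base x) by 26 mm, 6 mm thick, inner edge 35 mm outward of the plate's edge. At the start it slopes up outward at 0.40 rad, centre 39 mm above the worktop; pressed flat it is level, top 26 mm above the worktop, on a stop. It takes about 6 N, about 10 N while lifting a sunk corner, and stays where it is left.
- tab_2 (a point): Centre of the top of the yellow shim tab beside corner_2: 28 mm (base x) by 26 mm, 6 mm thick, inner edge 35 mm outward of the plate's edge. At the start it slopes up outward at 0.40 rad, centre 39 mm above the worktop; pressed flat it is level, top 26 mm above the worktop, on a stop. It takes about 6 N, about 10 N while lifting a sunk corner, and stays where it is left.
- tab_3 (a point): Centre of the top of the yellow shim tab beside corner_3: 28 mm (base x) by 26 mm, 6 mm thick, inner edge 35 mm outward of the plate's edge. At the start it slopes up outward at 0.40 rad, centre 39 mm above the worktop; pressed flat it is level, top 26 mm above the worktop, on a stop. It takes about 6 N, about 10 N while lifting a sunk corner, and stays where it is left.
- tab_4 (a point): Centre of the top of the yellow shim tab beside corner_4: 28 mm (base x) by 26 mm, 6 mm thick, inner edge 35 mm outward of the plate's edge. At the start it slopes up outward at 0.40 rad, centre 39 mm above the worktop; pressed flat it is level, top 26 mm above the worktop, on a stop. It takes about 6 N, about 10 N while lifting a sunk corner, and stays where it is left.
- shim_1 (a joint): Rocker of the shim tab at corner_1 (rad): 0 = tab fully up (start), 0.40 = tab pressed flat. Hinge along the base's x axis, 84 mm from the base's centre line, 34 mm inward of the tab's centre, 23 mm above the worktop. Its inner nose rises under the plate's edge and lifts a sunk corner level.
- shim_2 (a joint): Rocker of the shim tab at corner_2 (rad): 0 = tab fully up (start), 0.40 = tab pressed flat. Hinge along the base's x axis, 84 mm from the base's centre line, 34 mm inward of the tab's centre, 23 mm above the worktop. Its inner nose rises under the plate's edge and lifts a sunk corner level.
- shim_3 (a joint): Rocker of the shim tab at corner_3 (rad): 0 = tab fully up (start), 0.40 = tab pressed flat. Hinge along the base's x axis, 84 mm from the base's centre line, 34 mm inward of the tab's centre, 23 mm above the worktop. Its inner nose rises under the plate's edge and lifts a sunk corner level.
- shim_4 (a joint): Rocker of the shim tab at corner_4 (rad): 0 = tab fully up (start), 0.40 = tab pressed flat. Hinge along the base's x axis, 84 mm from the base's centre line, 34 mm inward of the tab's centre, 23 mm above the worktop. Its inner nose rises under the plate's edge and lifts a sunk corner level.
- dropper: Bystander: amber dropper bottle with a black bulb, 27 mm across, 78 mm tall, loose; origin at the centre of its underside.
- dish: Bystander: round clear plastic dish with lid, 66 mm across, 16 mm high, loose; origin at the centre of its underside.
- bench_timer: Bystander: pale digital bench timer, 63 x 99 x 20 mm, loose; origin at the centre of its underside.
- blue_marker: Bystander: blue and white felt marker lying down, 134 x 13 x 13 mm, loose; origin at the centre of its underside.

How it is judged:
By the outcome, as a careful person would: the job done as asked, in the order asked, and still so for the second after the job is handed in, with the robot touching nothing.
It also fails if it takes over 45 s, if anything falls off the work surface, if the arm or the gripper's body presses on something with over 40 N, if the wrist force passes 120 N, or if a joint passes its speed limit or range.

### The arm

A 6-joint arm with a two-finger parallel gripper is mounted at the origin on a cart in front of the work surface, level with it; the furniture and walls round the work are solid. World frame = base frame: x ahead of the robot, y to its left, z up, the work surface at z = 0. Lengths are in m, angles in rad, forces in N, time in s.
With the tool pointing down it reaches from about 0.375 to 0.925 m from the base axis. Payload 5.7 kg.
Tool frame: the origin (TCP) lies on the centre line of the jaws, within the pads' length; the fingertips stand 17 mm ahead of it and the grasp point (between the pads) lies 2 mm behind it; z points along the fingers, y is the direction in which the jaws open and shut (so a half turn about z gives the same grasp; the last joint's range is limited). The gripper opens to 88 mm and grips with 3 to 60 N. Pads are 20 mm wide; open, the fingers measure 115 mm over their backs; the gripper's body (75 mm by 178 mm) begins 61 mm behind the grasp point.
Start: joints at [-1.355, 0.359, 1.51, -0, 1.272, -0.115], TCP at [0.195, -0.567, 0.24] pointing down, gripper open.
Joint ranges: [-2.97, 2.97], [-1.01, 2.36], [0.21, 2.38], [-0.96, 4.11], [0.2, 2.71], [-2.98, 2.98]. Speed limits (rad/s): [2.39, 2.39, 3.14, 3.14, 3.14, 3.14].

### API

Orientations are given as a unit quaternion [w, x, y, z].
In Python, from rig import ctrl, vision gives the robot as it stands. The module is installed in compiled form; this text tells all that it offers.
- The arm moves only by the shell command python3 -m jog 'ROWS' [FORCE]. ROWS is JSON, a list of rows, each an object of numbers: "gripper": the opening, from 0 (shut) to 1 (fully open); "x", "y", "z": the shift along the tool's x, y, z in m; "spin": the turn about the tool's z in units of 6 degrees (1.0 is 6 degrees). In form: [{"gripper": .., "x": .., "y": .., "z": .., "spin": ..}, ...]. A call has exactly 10 rows; each row shifts and turns the commanded pose from where the row before left it, along the tool's axes as they then stand; what a row does not reach is not made up. A row lasts 1/12 s, in which the tool goes at most 41.7 mm and 7.16 degrees, less where a joint would pass 70% of its speed; a pose out of reach is approached as far as the arm can. A call with a gripper value outside its range is refused whole. The fingers move at their own pace and stop on an object; FORCE is the grip in N (left out, the last holds). Time passes only in rows, so rows that do not move let the fingers close, or fill a call up. It gives the time, the measured TCP pose, the force and the opening at its end, in the units of the state.
- ctrl.read_state(): the state, without advancing time (a new reading comes with each control period).
- vision.grab_frame(name): name is "scene" or "top" or "wrist"; returns a dict with "pixels" (400x640x3 uint8, blue, green, red), "range_z" (400x640 float32, m along the optical axis (not along the pixel's ray), 0 where there is no reading), "fx", "fy", "cx", "cy" (pixels), "distortion" ([k1, k2, p1, p2, k3] as OpenCV has them; the pictures are not rectified), "rvec" (rotation vector, rad) and "tvec" (3), from world to camera coordinates, as OpenCV has them. Camera axes: x right, y down, z forward; pixel columns grow to the right and rows downward; lengths in m; the calibration is good to about 2 mm. A picture is of the moment at which its call begins.
- ctrl.sign_off(): hands the job in, once; it reports no verdict.
The state is a dict: "clock": time; "joint_pos": joint angles; "joint_velocities": joint speeds; "tau": joint torques, N m; "position": TCP position; "orientation": TCP orientation; "ft_force": force on the tool from outside, world axes, zero at the start; "wrist_torque": the same for the moment, N m; "opening": finger opening in m.
Only numpy, scipy, OpenCV 4.12 (cv2) and the standard library are available. Lean on these libraries where they do the work, as an engineer would, in place of code of your own. Each camera call takes 0.05 s, during which the arm holds its last target. There are 200 camera calls.

## Working session

There is one attempt and no reset: what is moved stays moved. The work goes in short steps, Python scripts to look and compute and a shell command to move; the robot and the scene stay as the last step left them, time stands still between calls to the robot, and variables do not carry over. Pictures are saved under pics/ and viewed, about 8 in all and at most 12, crops included, and the job is handed in when it is done.

```bash
mkdir -p pics; cat > h.py <<'E'
import numpy as np, cv2
from rig import ctrl, vision
def grab(n):
    f=vision.grab_frame(n); K=np.array([[f['fx'],0,f['cx']],[0,f['fy'],f['cy']],[0,0,1.]])
    return f,K,np.array(f['distortion'],float),cv2.Rodrigues(np.array(f['rvec'],float))[0],np.array(f['tvec'],float).ravel()
def ray(c,uv,z):
    f,K,D,R,t=c
    p=cv2.undistortPoints(np.array(uv,float).reshape(-1,1,2),K,D).reshape(-1,2)
    d=np.c_[p,np.ones(len(p))]@R; o=-R.T@t
    return o+d*((z-o[2])/d[:,2])[:,None]
def blobs(img,lo,hi,amin=20):
    h=cv2.cvtColor(img,cv2.COLOR_BGR2HSV); m=cv2.inRange(h,np.array(lo),np.array(hi))
    n,l,s,ce=cv2.connectedComponentsWithStats(m)
    return [(s[i,4],ce[i].round(1),s[i,:4]) for i in range(1,n) if s[i,4]>=amin]
E
python3 - <<'E'
from h import *
print(ctrl.read_state())
for n in('top','scene'):
    c=grab(n); im=c[0]['pixels']; cv2.imwrite(f'pics/{n}0.png',im)
    print(n,'cam',-c[3].T@c[4])
    for nm,lo,hi,z in(('blue',(95,100,60),(130,255,255),.036),('yel',(18,110,90),(36,255,255),.039)):
        for a,ce,b in blobs(im,lo,hi): print(nm,a,ce,b,ray(c,[ce],z)[0].round(4))
E
```

```text
{'clock': 0.0, 'joint_pos': array([-1.35510743e+00,  3.59530817e-01,  1.51144013e+00, -3.13175661e-05,
        1.27247902e+00, -1.15077964e-01]), 'joint_velocities': array([ 0.00121058, -0.00049049,  0.00060496, -0.00217195, -0.00020906,
        0.00019946]), 'tau': array([ 2.24658514e-03, -5.15365469e+01, -2.70732844e+01,  6.76444522e-02,
        3.49825923e-02, -1.20470336e-04]), 'position': array([ 0.19471317, -0.56682639,  0.23879126]), 'orientation': array([-9.26726553e-04,  9.86354118e-01,  1.64635023e-01, -6.16406205e-05]), 'ft_force': array([-0.36678949, -0.15776946,  0.74469171]), 'wrist_torque': array([ 0.06781766, -0.02905865, -0.05546109]), 'opening': 0.08758661063820497}
top cam [0.33265705 0.07925054 1.08184254]
blue 398 [315.6  47.3] [299  35  36  26] [0.9276 0.0944 0.036 ]
blue 23 [298.6 170.5] [296 168   6   6] [0.5813 0.1468 0.036 ]
blue 24 [340.5 172.9] [338 171   6   5] [0.5719 0.0369 0.036 ]
blue 23 [295.8 211.9] [293 210   6   5] [0.4717 0.1558 0.036 ]
blue 23 [338.1 214.2] [336 212   5   6] [0.4628 0.0465 0.036 ]
blue 63 [212.7 239. ] [211 230   5  20] [0.4071 
[... 254 characters left out ...]
773 0.216  0.039 ]
yel 115 [361.6 215.5] [357 210  10  12] [ 0.4575 -0.0138  0.039 ]
yel 471 [130.9 351.1] [118 337  28  29] [0.1355 0.5679 0.039 ]
scene cam [-0.15055676  0.82556586  0.76733755]
blue 43 [150.  142.5] [148 132   5  22] [1.0585 0.1524 0.036 ]
blue 421 [193.2 157.6] [178 144  32  25] [0.8926 0.1239 0.036 ]
blue 115 [245.7 299.3] [237 291  18  18] [0.3883 0.3967 0.036 ]
yel 208 [199.3 129. ] [190 122  19  15] [1.0097 0.0065 0.039 ]
yel 81 [314.3 176.9] [308 172  13  11] [ 0.5657 -0.0196  0.039 ]
yel 93 [344.9 194. ] [338 189  14  12] [ 0.456 -0.01   0.039]
yel 75 [245.9 214.2] [239 211  15   8] [0.5849 0.2104 0.039 ]
yel 86 [276.  235.4] [269 232  15   8] [0.4756 0.2204 0.039 ]
```

View pics/top0.png

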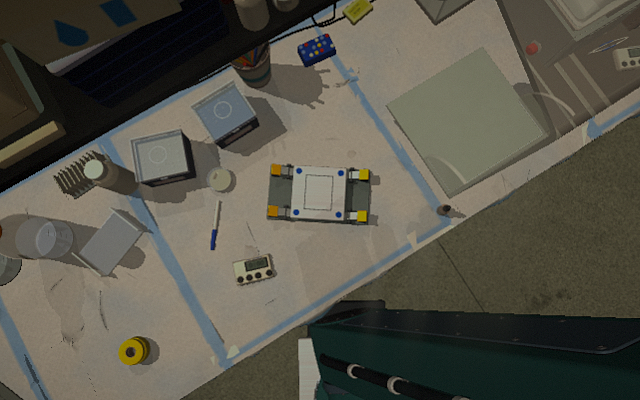

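View pics/scene0.png

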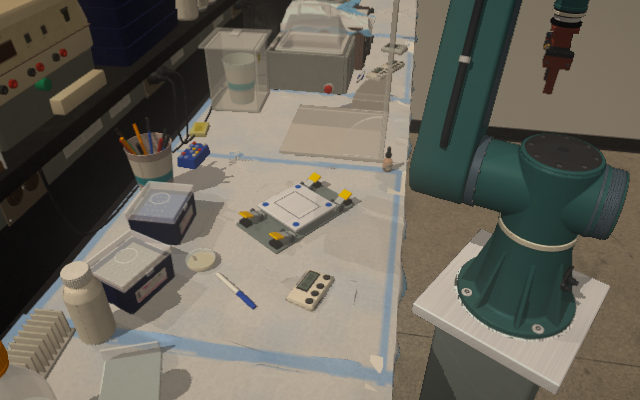

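Top view: the stand is centred near pixel (319,193). The dots give a centre of about (0.522, 0.0965) and a yaw of -4.7°. Tabs are at (276,169), (363,174), (272,210) and (362,216). The dropper is at (445,210), clear of the plate. I'll shut the gripper, align it and move over corner_2.

```bash
python3 -m jog '[{"gripper":0,"spin":1},{"gripper":0,"spin":1},{"gripper":0,"spin":1},{"gripper":0,"spin":0.94},{"gripper":0,"x":0.018,"y":-0.035},{"gripper":0,"x":0.018,"y":-0.035},{"gripper":0,"x":0.018,"y":-0.035},{"gripper":0,"x":0.018,"y":-0.035},{"gripper":0,"x":0.018,"y":-0.035},{"gripper":0,"x":0.018,"y":-0.035}]' 20
```

```text
schema error: expected keys gripper, x, y, z, spin
```

```bash
python3 -m jog '[{"gripper":0,"x":0,"y":0,"z":0,"spin":1},{"gripper":0,"x":0,"y":0,"z":0,"spin":1},{"gripper":0,"x":0,"y":0,"z":0,"spin":1},{"gripper":0,"x":0,"y":0,"z":0,"spin":0.94},{"gripper":0,"x":0.018,"y":-0.035,"z":0,"spin":0},{"gripper":0,"x":0.018,"y":-0.035,"z":0,"spin":0},{"gripper":0,"x":0.018,"y":-0.035,"z":0,"spin":0},{"gripper":0,"x":0.018,"y":-0.035,"z":0,"spin":0},{"gripper":0,"x":0.018,"y":-0.035,"z":0,"spin":0},{"gripper":0,"x":0.018,"y":-0.035,"z":0,"spin":0}]' 20
cat >> h.py <<'E'
C={'c1':(.5813,.1468),'c2':(.5719,.0369),'c3':(.4628,.0465),'c4':(.4717,.1558)}
def togo(w,z):
    from scipy.spatial.transform import Rotation as Ro
    s=ctrl.read_state(); q=s['orientation']; M=Ro.from_quat([q[1],q[2],q[3],q[0]]).as_matrix()
    d=np.array([*w,z])-s['position']; print('yaw',np.degrees(np.arctan2(M[1,0],M[0,0])).round(2),'pos',s['position'].round(4),'tool d',(M.T@d).round(4),'F',s['ft_force'].round(2),'t',s['clock'])
E
python3 -c "
from h import *
togo(C['c2'],.075)"
```

```text
clock: 0.93
position: [0.32, -0.365, 0.2393]
orientation: [-0.0, 0.999, -0.041, -0.0]
ft_force: [1.2, -0.9, 0.7]
opening: 0.0249
yaw -4.72 pos [ 0.32   -0.365   0.2393] tool d [ 0.218  -0.4212  0.1646] F [ 1.24 -0.93  0.66] t 0.9333
```

```bash
python3 -m jog '[{"gripper":0,"x":0.018,"y":-0.035,"z":0,"spin":0},{"gripper":0,"x":0.018,"y":-0.035,"z":0,"spin":0},{"gripper":0,"x":0.018,"y":-0.035,"z":0,"spin":0},{"gripper":0,"x":0.018,"y":-0.035,"z":0,"spin":0},{"gripper":0,"x":0.018,"y":-0.035,"z":0,"spin":0},{"gripper":0,"x":0.018,"y":-0.035,"z":0,"spin":0},{"gripper":0,"x":0.018,"y":-0.035,"z":0,"spin":0},{"gripper":0,"x":0.018,"y":-0.035,"z":0,"spin":0},{"gripper":0,"x":0.018,"y":-0.035,"z":0,"spin":0},{"gripper":0,"x":0.018,"y":-0.035,"z":0,"spin":0}]'
python3 -m jog '[{"gripper":0,"x":0.019,"y":-0.0355,"z":0,"spin":0},{"gripper":0,"x":0.019,"y":-0.0355,"z":0,"spin":0},{"gripper":0,"x":0,"y":0,"z":0.03,"spin":0},{"gripper":0,"x":0,"y":0,"z":0.03,"spin":0},{"gripper":0,"x":0,"y":0,"z":0.03,"spin":0},{"gripper":0,"x":0,"y":0,"z":0.03,"spin":0},{"gripper":0,"x":0,"y":0,"z":0.02,"spin":0},{"gripper":0,"x":0,"y":0,"z":0.015,"spin":0},{"gripper":0,"x":0,"y":0,"z":0,"spin":0},{"gripper":0,"x":0,"y":0,"z":0,"spin":0}]'
python3 -c "
from h import *
togo(C['c2'],.075)
c=grab('wrist'); im=c[0]['pixels']; cv2.imwrite('pics/w1.png',im)
for nm,lo,hi,z in(('blue',(95,100,60),(130,255,255),.036),('yel',(18,110,90),(36,255,255),.039)):
  for a,ce,b in blobs(im,lo,hi,60): print(nm,a,ce,b,ray(c,[ce],z)[0].round(4))
"
```

```text
clock: 1.77
position: [0.5281, -0.0308, 0.2395]
orientation: [-0.0, 0.999, -0.041, -0.0]
ft_force: [-0.2, -0.5, 0.6]
opening: 0.0006
clock: 2.6
position: [0.5704, 0.0349, 0.0839]
orientation: [-0.0, 0.999, -0.041, -0.001]
ft_force: [0.4, 0.2, 0.6]
opening: 0.0003
yaw -4.68 pos [0.5704 0.0349 0.0839] tool d [ 0.0013 -0.0021  0.0088] F [0.44 0.15 0.62] t 2.6
blue 367 [144.4 231. ] [134 221  22  21] [0.5826 0.1475 0.036 ]
blue 342 [313.7 230.7] [302 222  24  19] [0.5742 0.0375 0.036 ]
blue 220 [169.3 365. ] [160 358  19  15] [0.4731 0.1567 0.036 ]
blue 112 [318.4 368.7] [314 361  11  15] [0.4628 0.0437 0.036 ]
yel 1658 [ 56.9 230.3] [ 32 209  50  44] [0.5885 0.2064 0.039 ]
yel 1652 [408.6 232. ] [388 210  43  46] [ 0.5696 -0.0222  0.039 ]
yel 124 [324.6 347.9] [323 330   4  36] [0.4845 0.0374 0.039 ]
yel 433 [103.5 360.4] [ 93 346  23  31] [0.4817 0.2062 0.039 ]
```

View pics/w1.png

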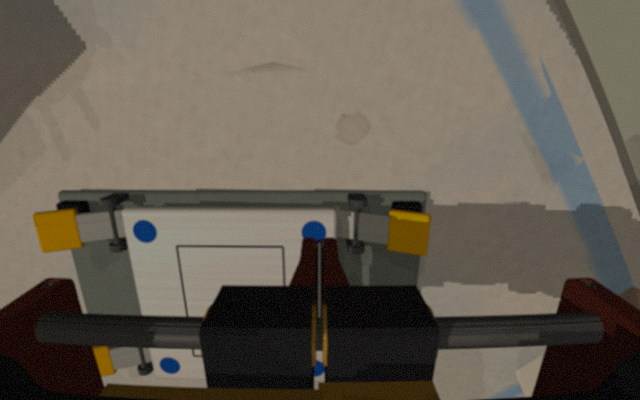

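The wrist view agrees with the dot map within 2 mm: c2 at (314,231), c1 at (144,231), both tabs up. Pressing corner_2.

```bash
python3 -m jog '[{"gripper":0,"x":0.002,"y":-0.002,"z":0.01,"spin":0},{"gripper":0,"x":0,"y":0,"z":0.01,"spin":0},{"gripper":0,"x":0,"y":0,"z":0.005,"spin":0},{"gripper":0,"x":0,"y":0,"z":0.003,"spin":0},{"gripper":0,"x":0,"y":0,"z":0.001,"spin":0},{"gripper":0,"x":0,"y":0,"z":0.001,"spin":0},{"gripper":0,"x":0,"y":0,"z":0.001,"spin":0},{"gripper":0,"x":0,"y":0,"z":0.001,"spin":0},{"gripper":0,"x":0,"y":0,"z":0,"spin":0},{"gripper":0,"x":0,"y":0,"z":0,"spin":0}]'
python3 -c "
from h import *
togo(C['c2'],.053)"
```

```text
clock: 3.48
position: [0.5737, 0.0366, 0.0533]
orientation: [-0.0, 0.999, -0.041, 0.0]
ft_force: [-1.9, 0.0, 4.4]
opening: 0.0006
yaw -4.68 pos [0.5737 0.0366 0.0533] tool d [-0.0018 -0.0001  0.0003] F [-1.94  0.02  4.37] t 3.4833
```

```bash
python3 -m jog '[{"gripper":0,"x":0,"y":0,"z":0.0005,"spin":0},{"gripper":0,"x":0,"y":0,"z":0.0005,"spin":0},{"gripper":0,"x":0,"y":0,"z":0.0005,"spin":0},{"gripper":0,"x":0,"y":0,"z":0.0005,"spin":0},{"gripper":0,"x":0,"y":0,"z":0,"spin":0},{"gripper":0,"x":0,"y":0,"z":0,"spin":0},{"gripper":0,"x":0,"y":0,"z":0,"spin":0},{"gripper":0,"x":0,"y":0,"z":0,"spin":0},{"gripper":0,"x":0,"y":0,"z":0,"spin":0},{"gripper":0,"x":0,"y":0,"z":0,"spin":0}]'
```

```text
clock: 4.32
position: [0.5738, 0.0366, 0.053]
orientation: [0.0, 0.999, -0.041, 0.001]
ft_force: [-6.3, -0.2, 21.9]
opening: 0.0006
```

corner_2 is firm (22 N, no sink). Next corner_1.

```bash
python3 -m jog '[{"gripper":0,"x":0,"y":0,"z":-0.018,"spin":0},{"gripper":0,"x":0,"y":-0.037,"z":0,"spin":0},{"gripper":0,"x":0,"y":-0.037,"z":0,"spin":0},{"gripper":0,"x":0,"y":-0.0367,"z":0,"spin":0},{"gripper":0,"x":0,"y":0,"z":0.009,"spin":0},{"gripper":0,"x":0,"y":0,"z":0.005,"spin":0},{"gripper":0,"x":0,"y":0,"z":0.001,"spin":0},{"gripper":0,"x":0,"y":0,"z":0.001,"spin":0},{"gripper":0,"x":0,"y":0,"z":0.001,"spin":0},{"gripper":0,"x":0,"y":0,"z":0.001,"spin":0}]'
python3 -m jog '[{"gripper":0,"x":0,"y":0,"z":0,"spin":0},{"gripper":0,"x":0,"y":0,"z":0,"spin":0},{"gripper":0,"x":0,"y":0,"z":0,"spin":0},{"gripper":0,"x":0,"y":0,"z":0,"spin":0},{"gripper":0,"x":0,"y":0,"z":0,"spin":0},{"gripper":0,"x":0,"y":0,"z":0,"spin":0},{"gripper":0,"x":0,"y":0,"z":0,"spin":0},{"gripper":0,"x":0,"y":0,"z":0,"spin":0},{"gripper":0,"x":0,"y":0,"z":0,"spin":0},{"gripper":0,"x":0,"y":0,"z":0,"spin":0}]'
```

```text
clock: 5.15
position: [0.5827, 0.1466, 0.0514]
orientation: [-0.001, 0.999, -0.042, 0.0]
ft_force: [-1.8, 5.1, 8.1]
opening: 0.0005
clock: 5.98
position: [0.5829, 0.1461, 0.0513]
orientation: [-0.001, 0.999, -0.042, 0.0]
ft_force: [-0.3, 4.4, 6.0]
opening: 0.0002
```

corner_1 is sinking at about 6 N. Pressing on to its stop.

```bash
python3 -m jog '[{"gripper":0,"x":0,"y":0,"z":0.0007,"spin":0},{"gripper":0,"x":0,"y":0,"z":0.0007,"spin":0},{"gripper":0,"x":0,"y":0,"z":0.0007,"spin":0},{"gripper":0,"x":0,"y":0,"z":0.0007,"spin":0},{"gripper":0,"x":0,"y":0,"z":0.0007,"spin":0},{"gripper":0,"x":0,"y":0,"z":0,"spin":0},{"gripper":0,"x":0,"y":0,"z":0,"spin":0},{"gripper":0,"x":0,"y":0,"z":0,"spin":0},{"gripper":0,"x":0,"y":0,"z":0,"spin":0},{"gripper":0,"x":0,"y":0,"z":0,"spin":0}]'
```

```text
clock: 6.82
position: [0.583, 0.1463, 0.049]
orientation: [-0.001, 0.999, -0.042, 0.001]
ft_force: [-3.6, 4.6, 14.9]
opening: 0.0005
```

```bash
python3 -m jog '[{"gripper":0,"x":0,"y":0,"z":-0.015,"spin":0},{"gripper":0,"x":0,"y":0,"z":-0.02,"spin":0},{"gripper":0,"x":0,"y":0,"z":-0.02,"spin":0},{"gripper":0,"x":0,"y":-0.0315,"z":0,"spin":0},{"gripper":0,"x":0,"y":-0.0315,"z":0,"spin":0},{"gripper":0,"x":0,"y":0,"z":0,"spin":0},{"gripper":0,"x":0,"y":0,"z":0,"spin":0},{"gripper":0,"x":0,"y":0,"z":0,"spin":0},{"gripper":0,"x":0,"y":0,"z":0,"spin":0},{"gripper":0,"x":0,"y":0,"z":0,"spin":0}]'
cat >> h.py <<'E'
def heights(n):
    c=grab(n); f,K,D,R,t=c; im=f['pixels']; rz=f['range_z']
    for nm,lo,hi,z in(('blue',(95,100,60),(130,255,255),.036),('yel',(18,110,90),(36,255,255),.039)):
      for a,ce,b in blobs(im,lo,hi,20):
        p=ray(c,[ce],z)[0]
        if not(.38<p[0]<.65 and -.08<p[1]<.26): continue
        u,v=ce.round().astype(int); w=rz[v-2:v+3,u-2:u+3]; w=w[w>0]
        if len(w)==0: print(nm,ce,'no depth');continue
        q=cv2.undistortPoints(np.array([[ce]],float),K,D).ravel()
        P=R.T@(np.array([q[0],q[1],1])*np.median(w)-t); print(n,nm,a,ce,P.round(4))
    return im
E
python3 -c "
from h import *
togo((.5885,.209),.062)
im=heights('wrist'); cv2.imwrite('pics/w2.png',im); heights('top')
"
```

```text
clock: 7.65
position: [0.5874, 0.2082, 0.1018]
orientation: [0.0, 0.999, -0.042, -0.001]
ft_force: [0.1, 0.0, 0.0]
opening: 0.0005
yaw -4.77 pos [0.5874 0.2082 0.1018] tool d [ 0.0011 -0.0009  0.0398] F [0.06 0.02 0.  ] t 7.65
wrist blue 329 [403.9 222.8] [0.583  0.1477 0.0315]
wrist blue 300 [554.8 224.3] [0.5739 0.0386 0.036 ]
wrist blue 199 [527.1 352.4] [0.4644 0.0478 0.0402]
wrist yel 1137 [319.1 222.5] [0.591  0.2074 0.039 ]
wrist yel 1002 [625.7 224.7] [ 0.5689 -0.0182  0.0373]
wrist yel 222 [319.9 358.1] [0.4759 0.2163 0.0388]
top blue 21 [340.4 172.7] [0.572  0.0372 0.038 ]
top blue 22 [338.1 213.9] [0.4628 0.0467 0.0423]
top yel 107 [363.5 173.9] [ 0.5664 -0.0228  0.0414]
top yel 117 [361.6 215.6] [ 0.4569 -0.0135  0.0421]
```

View pics/w2.png

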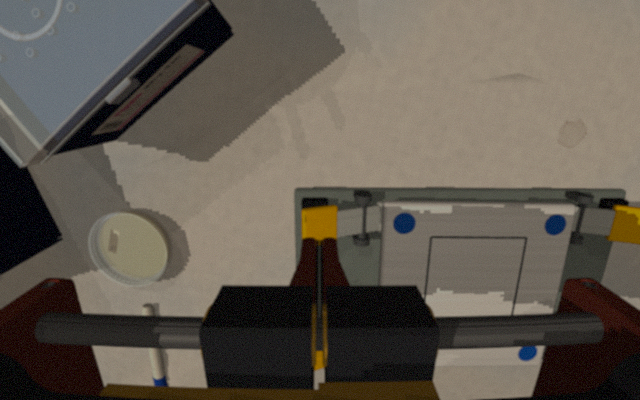

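The view confirms it. Letting go left c1 (404,223) at 31.5 mm and c3 (527,352) at 40 mm, with c2 at 36 mm. The tool is over tab_1 (319,222), and the dish and box are clear. Pressing tab_1.

```bash
python3 -m jog '[{"gripper":0,"x":0.001,"y":-0.001,"z":0.02,"spin":0},{"gripper":0,"x":0,"y":0,"z":0.013,"spin":0},{"gripper":0,"x":0,"y":0,"z":0.005,"spin":0},{"gripper":0,"x":0,"y":0,"z":0.0025,"spin":0},{"gripper":0,"x":0,"y":0,"z":0.0025,"spin":0},{"gripper":0,"x":0,"y":0,"z":0.0025,"spin":0},{"gripper":0,"x":0,"y":0,"z":0.0025,"spin":0},{"gripper":0,"x":0,"y":0,"z":0.0025,"spin":0},{"gripper":0,"x":0,"y":0,"z":0.0025,"spin":0},{"gripper":0,"x":0,"y":0,"z":0,"spin":0}]'
python3 -m jog '[{"gripper":0,"x":0,"y":0,"z":0.0015,"spin":0},{"gripper":0,"x":0,"y":0,"z":0.001,"spin":0},{"gripper":0,"x":0,"y":0,"z":0.001,"spin":0},{"gripper":0,"x":0,"y":0,"z":0.001,"spin":0},{"gripper":0,"x":0,"y":0,"z":0.001,"spin":0},{"gripper":0,"x":0,"y":0,"z":0,"spin":0},{"gripper":0,"x":0,"y":0,"z":0,"spin":0},{"gripper":0,"x":0,"y":0,"z":0,"spin":0},{"gripper":0,"x":0,"y":0,"z":0,"spin":0},{"gripper":0,"x":0,"y":0,"z":0,"spin":0}]'
```

```text
clock: 8.58
position: [0.5898, 0.2118, 0.0506]
orientation: [-0.001, 0.999, -0.041, 0.001]
ft_force: [-1.7, 0.5, 3.6]
opening: 0.0008
clock: 9.42
position: [0.5902, 0.2121, 0.0455]
orientation: [-0.001, 0.999, -0.041, 0.002]
ft_force: [-1.1, 4.5, 4.9]
opening: 0.0002
```

```bash
python3 -m jog '[{"gripper":0,"x":0,"y":0,"z":0.0007,"spin":0},{"gripper":0,"x":0,"y":0,"z":0.0007,"spin":0},{"gripper":0,"x":0,"y":0,"z":0.0007,"spin":0},{"gripper":0,"x":0,"y":0,"z":0.0007,"spin":0},{"gripper":0,"x":0,"y":0,"z":0.0007,"spin":0},{"gripper":0,"x":0,"y":0,"z":0,"spin":0},{"gripper":0,"x":0,"y":0,"z":0,"spin":0},{"gripper":0,"x":0,"y":0,"z":0,"spin":0},{"gripper":0,"x":0,"y":0,"z":0,"spin":0},{"gripper":0,"x":0,"y":0,"z":0,"spin":0}]'
```

```text
clock: 10.25
position: [0.5903, 0.2123, 0.043]
orientation: [-0.001, 0.999, -0.041, 0.002]
ft_force: [-2.6, 4.2, 13.6]
opening: 0.0005
```

```bash
python3 -m jog '[{"gripper":0,"x":0,"y":0,"z":0.0005,"spin":0},{"gripper":0,"x":0,"y":0,"z":0.0005,"spin":0},{"gripper":0,"x":0,"y":0,"z":0.0005,"spin":0},{"gripper":0,"x":0,"y":0,"z":0,"spin":0},{"gripper":0,"x":0,"y":0,"z":0,"spin":0},{"gripper":0,"x":0,"y":0,"z":0,"spin":0},{"gripper":0,"x":0,"y":0,"z":0,"spin":0},{"gripper":0,"x":0,"y":0,"z":0,"spin":0},{"gripper":0,"x":0,"y":0,"z":0,"spin":0},{"gripper":0,"x":0,"y":0,"z":0,"spin":0}]'
python3 -m jog '[{"gripper":0,"x":0,"y":0,"z":-0.015,"spin":0},{"gripper":0,"x":0,"y":0,"z":-0.03,"spin":0},{"gripper":0,"x":0,"y":0,"z":-0.03,"spin":0},{"gripper":0,"x":0,"y":0,"z":-0.03,"spin":0},{"gripper":0,"x":0,"y":0,"z":-0.03,"spin":0},{"gripper":0,"x":-0.03,"y":0,"z":0,"spin":0},{"gripper":0,"x":-0.03,"y":0,"z":0,"spin":0},{"gripper":0,"x":0,"y":0,"z":0,"spin":0},{"gripper":0,"x":0,"y":0,"z":0,"spin":0},{"gripper":0,"x":0,"y":0,"z":0,"spin":0}]'
python3 -c "
from h import *
im=heights('wrist'); cv2.imwrite('pics/w3.png',im); im=heights('scene');cv2.imwrite('pics/s3.png',cv2.resize(im[120:320,180:420],None,fx=3,fy=3))
"
```

```text
clock: 11.08
position: [0.5904, 0.2123, 0.0427]
orientation: [-0.001, 0.999, -0.041, 0.002]
ft_force: [-6.1, 3.2, 22.9]
opening: 0.0004
clock: 11.92
position: [0.5299, 0.2157, 0.1744]
orientation: [-0.0, 0.999, -0.041, 0.001]
ft_force: [1.1, 0.7, -0.9]
opening: 0.0005
wrist blue 225 [392.4 132.8] [0.5827 0.1477 0.0358]
wrist blue 210 [515.6 134.8] [0.5735 0.038  0.0358]
wrist blue 163 [384.9 249.7] [0.4733 0.1568 0.0359]
wrist blue 151 [496.6 249.5] [0.4639 0.0472 0.0361]
wrist yel 940 [319.1 131. ] [0.5884 0.2106 0.0254]
wrist yel 985 [579.3 136.4] [ 0.5688 -0.021   0.0383]
wrist yel 692 [555.9 249. ] [ 0.4598 -0.0127  0.0385]
scene yel 82 [314.3 176.9] [ 0.5656 -0.0194  0.0392]
scene yel 88 [345. 194.] [ 0.4552 -0.0093  0.0397]
scene yel 98 [245.4 219.2] [0.5848 0.2136 0.0258]
scene yel 86 [276.  235.4] [0.4736 0.2223 0.0413]
```

View pics/w3.png

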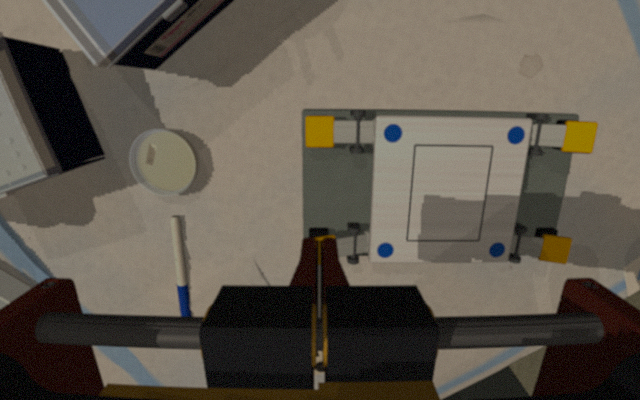

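View pics/s3.png

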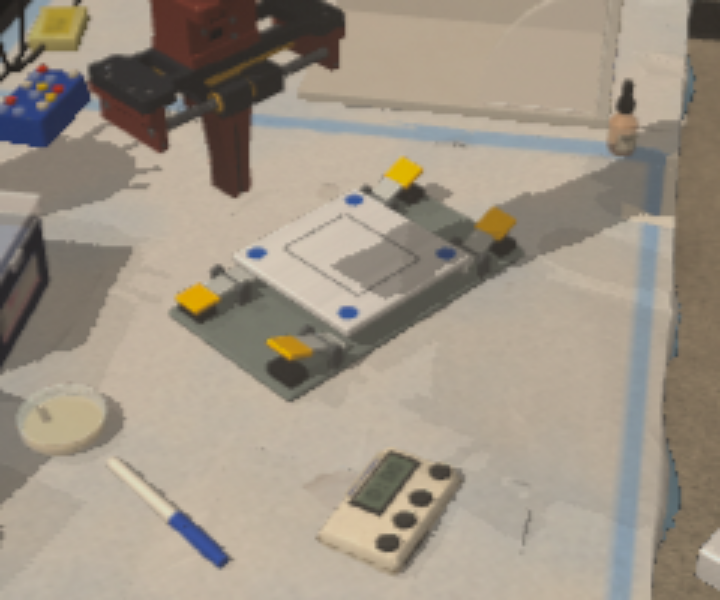

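The wrist view shows all four dots at 35.8 to 36.1 mm, so the plate is level. Tab_1 (319,131) is flat at about 25.5 mm. In the scene view the other three tabs are still up and the dropper, dish, timer and marker stand where they were, with the robot clear.

```bash
python3 -c "
from rig import ctrl
print(ctrl.sign_off())"
```

```text
the job is handed in; nothing more can be done
None
```

The stand is level again and the job is handed in, at about 12 s of robot time. The short foot was under corner_1.

- **Finding the corner:** I pressed corner_2 first and it stayed firm, with no sink at 22 N. Corner_1 then gave at about 6 N and stayed down when let go: it read 31.5 mm and the opposite corner_3 read 40 mm. That settled it, so I did not press corners 3 and 4.
- **Levelling:** I pressed tab_1 flat onto its stop. The force rose to 23 N there with no further travel.
- **Final checks:** The four dots read 35.8 to 36.1 mm high and tab_1 about 25.5 mm. Tabs 2 and 3 read 38 to 40 mm and tab 4 about 41 mm (scene camera only), so all three are still up. By eye the bystanders stand where they were; I did not measure their positions. The robot is clear of everything.
- **Disagreements:** No check failed. The top camera read about 2 mm higher than the wrist camera mid-run, which is within its calibration.

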